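# Set the jar press: free the jam nut, screw the pad down on the jar lid, lock the nut again

## Task

The gasket newly glued inside the lid of the jar in the press has to set under light pressure. Loosen the press's jam nut by its lever, turn the adjuster screw down until its rubber pad presses lightly but definitely on the jar lid, without cramming it, then tighten the jam nut again firmly, until it goes no further. Leave the jar standing in its place and everything else on the shelf alone.

Things in the scene. Friction and masses are not known exactly. Their poses are not given: they have to be found in the camera images.
- press: Fixed steel jar press. Origin on the vertical screw axis at the base's underside; z up; y from axis to column. Base 124 (x) by 165 mm (y -57 to 108), 12 high; column 34 mm square at y = 88; beam y -35 to 105, z 150 to 170 mm. Above the beam on the axis: screw collar (to z 180, radius 27), washer, hexagonal jam nut with lever (z 184-198), bare shaft (radius 9), bar knob of the screw (z 222-256).
- screw: Adjuster screw with collar, shaft and black bar knob; turns about the vertical axis, does not rise. Origin on the axis, under the collar. Clockwise from above drives the pad down 4 mm per rad. Turns freely with 0.15 N m; once on the lid the torque rises 0.004 N m per newton of pad force. Stays put under a pad force of about 35 N, springs back to that from more. Firmly braked while the nut is tight.
- knob (a point): Point on the screw axis in the bar knob, 242 mm above the work surface, 14 mm below the bar's top: the height to grip. The bar is 70 mm long along x of screw, 14 mm thick along its y, 34 mm high.
- washer: Keyed washer, radius 24 mm, between the jam nut and the screw's collar; it does not turn. The tight nut presses it on the collar: that force (over 50 N when tight, none when loose) brakes the screw.
- lever_grip (a point): Centre of the upright black grip post (16 mm in diameter, z 196-238 mm, top 8 mm tapered) on the jam nut's lever, 95 mm from the screw axis, about 227 mm up; lever arm z 187 to 197. Clockwise from above tightens. Turns with 0.3 N m (3 N at the post), bites over the last 0.45 rad (to 7 N), then stops dead; let go, it springs back a little. Tight at the start; loose 0.5 rad back.
- spindle: Steel spindle of the screw below the beam, radius 9 mm with a flange of radius 15 mm at its foot; slides down as the screw is turned. Origin at the underside of the flange. The rubber pad under it (radius 18 mm, gives about 1 mm per 20 N) is worn and shimmed: its lower face lies anywhere from 10 to 16 mm below this origin: where it meets the lid must be felt (or seen).
- jar: Empty glass jar with its steel screw-top lid, loose, about 350 g, radius 36 mm, 85 mm high, standing on the press base on the screw axis (within a few mm). Origin at the centre of its underside.
- lid_top (a point): Centre of the lid's top face, about 97 mm above the work surface. At the start the pad hangs 2.5 to 11.5 mm above it.
- funnel: Bystander: silicone funnel, mouth down, 100 mm diameter and 100 mm high. Origin at its underside.
- spice: Bystander: spice jar 48 mm in diameter, 100 mm high. Origin at its underside.
- tin: Bystander: closed tin 74 mm in diameter, 110 mm high. Origin at its underside.
- strainer: Bystander: steel strainer bowl, 156 mm wide, 50 mm high, with a handle out to 210 mm along its x. Origin at its underside.
- carousel: Bystander: two-tier plastic spice carousel, 170 mm in diameter, 214 mm high. Origin at its underside.
- mug: Bystander: white mug, 80 mm in diameter, 90 mm high. Origin at its underside.

How it is judged:
By the outcome, as a careful person would: the job done as asked, in the order asked, and still so for the second after the job is handed in, with the robot touching nothing.
It also fails if it takes over 72 s, if anything falls off the work surface, if the arm or the gripper's body presses on something with over 40 N, if the wrist force passes 120 N, or if a joint passes its speed limit or range.

## Robot

A 7-joint arm with a two-finger parallel gripper is mounted at the origin on the work surface. World frame = base frame: x ahead of the robot, y to its left, z up, the work surface at z = 0. Lengths are in m, angles in rad, forces in N, time in s.
With the tool pointing down it reaches from about 0.4 to 0.925 m from the base axis. Payload 4.1 kg.
Tool frame: the origin (TCP) lies at the very end of the fingers, on their centre line; the grasp point (between the pads) lies 19 mm behind it; z points along the fingers, y is the line along which they close (so a half turn about z gives the same grasp; the last joint's range is limited). The gripper opens to 85 mm and grips with 20 to 120 N. Pads are 22 mm wide; open, the fingers measure 114 mm over their backs; the gripper's body (76 mm by 85 mm) begins 54 mm behind the grasp point. The pads swing forward as they close: fully open they stand 13 mm farther back than shut.
Start: joints at [1.216, 0.398, 0.045, 1.537, -0.019, 1.207, -0.051], TCP at [0.164, -0.629, 0.231] pointing down, gripper open.
Joint ranges: [-2.82, 2.82], [-0.49, 2.23], [-1.37, 1.46], [0, 2.46], [-1.36, 4.5], [0.23, 2], [-2.94, 2.94]. Speed limits (rad/s): [2.57, 2.57, 3.14, 3.14, 3.14, 3.14, 3.14].

## Interface

Orientations are given as a 3x3 rotation matrix whose columns are the frame's x, y, z axes.
In Python, from plant import monitor, camera, r gives the robot as it stands.
- The arm moves only by the shell command python3 -m pendant 'ROWS'. ROWS is JSON, a list of rows, each an object of numbers: "claw": the opening in per cent of the stroke, from 0 (shut) to 100 (fully open); "x", "y", "z": the shift along the tool's x, y, z in m; "ax", "ay", "az": the turn, a rotation vector about the tool's x, y, z in rad. In form: [{"claw": .., "x": .., "y": .., "z": .., "ax": .., "ay": .., "az": ..}, ...]. A call has 1 to 10 rows; each row is the pose to reach, as a shift and turn from the pose commanded when the call began, along the tool's axes at that moment; what a row does not reach only later rows make up. A row lasts 1/8 s, in which the tool goes at most 62.5 mm and 10.7 degrees, less where a joint would pass 70% of its speed; a pose out of reach is approached as far as the arm can. A call with a gripper value outside its range is refused whole. The fingers move at their own pace and stop on an object; the grip force is fixed at half the most. Time passes only in rows, so rows that repeat a pose let the fingers close. It gives the time, the measured TCP pose, the force, the opening and the grip force at its end, in the units of the state.
- monitor.read_state(): the state, without advancing time (a new reading comes with each control period).
- camera(name): name is "scene" or "top"; returns a dict with "image" (384x512x3 uint8, red, green, blue), "fov_y" (degrees; the focal length in pixels is half the picture's height over the tangent of half this angle, whatever the lens; pixels are square), "cx", "cy" (the principal point, pixels), "dist" ([k1, k2, p1, p2, k3] as OpenCV has them; the pictures are not rectified), "extrinsics" (4x4, takes a point from camera to world coordinates). Camera axes: x right, y down, z forward; pixel columns grow to the right and rows downward; lengths in m; the calibration is good to about 2 mm. A picture is of the moment at which its call begins. There is no depth.
- r.finish_job(): hands the job in; it is judged then, once.
The state is a dict: "time_s": time; "joints": joint angles; "dq": joint speeds; "joint_efforts": joint torques, N m; "position": TCP position; "ee_rot": TCP orientation; "force": force on the tool from outside, world axes, zero at the start; "wrist_torque": the same for the moment, N m; "gripper_width": opening from 0.0 (shut) to 1.0 (fully open); "grasp_force": force on a finger pad.
Only numpy, scipy, OpenCV 4.12 (cv2) and the standard library are available. Lean on these libraries where they do the work, as an engineer would, in place of code of your own. Each camera call takes 0.05 s, during which the arm holds its last target. There are 200 camera calls.

## Working session

There is one attempt and no reset: what is moved stays moved. The work goes in short steps, Python scripts to look and compute and a shell command to move; the robot and the scene stay as the last step left them, time stands still between calls to the robot, and variables do not carry over. Pictures are saved under pics/ and viewed, at most 10 in all, crops included, and the job is handed in when it is done.

```bash
ls; mkdir -p pics; cat > h.py <<'E'
import numpy as np,cv2
from plant import monitor,camera,r
def K(c):
    f=c["image"].shape[0]/2/np.tan(np.radians(c["fov_y"])/2)
    return np.array([[f,0,c["cx"]],[0,f,c["cy"]],[0,0,1.]])
def ray(c,uv):
    n=cv2.undistortPoints(np.array([[uv]],float),K(c),np.array(c["dist"],float))[0,0]
    T=np.array(c["extrinsics"]);return T[:3,3],T[:3,:3]@np.array([n[0],n[1],1])
def onz(c,uv,z):
    o,d=ray(c,uv);return o+d*(z-o[2])/d[2]
def proj(c,p):
    T=np.linalg.inv(np.array(c["extrinsics"]));q=T[:3,:3]@np.array(p,float)+T[:3,3]
    return cv2.projectPoints(q.reshape(1,3),np.zeros(3),np.zeros(3),K(c),np.array(c["dist"],float))[0].ravel()
def save(c,n,box=None,s=1):
    im=c["image"][:,:,::-1]
    if box: im=im[box[1]:box[3],box[0]:box[2]]
    cv2.imwrite("pics/"+n,cv2.resize(im,None,fx=s,fy=s,interpolation=cv2.INTER_CUBIC))
E
python3 - <<'E'
from h import *
import pickle
for n in("scene","top"):
    c=camera(n);save(c,n+"0.png",None,1.5);pickle.dump(c,open(n+"0.pkl","wb"))
    print(n,c["fov_y"],c["cx"],c["cy"],c["dist"],np.round(c["extrinsics"],3))
s=monitor.read_state();print({k:np.round(v,3) for k,v in s.items()})
E
```

```text
pics
scene 49.472542688273094 254.21892236262414 189.14797753718813 [-0.11596924  0.          0.          0.          0.        ] [[ 0.009  0.634 -0.773  1.655]
 [ 1.     0.012  0.021 -0.027]
 [ 0.023 -0.773 -0.634  1.106]
 [ 0.     0.     0.     1.   ]]
top 53.48615537920442 257.8642901341679 196.26637115160037 [0.02546881 0.         0.         0.         0.        ] [[-0.005 -0.99   0.143  0.306]
 [-1.     0.005  0.004  0.009]
 [-0.005 -0.143 -0.99   1.498]
 [ 0.     0.     0.     1.   ]]
{'time_s': np.float64(0.1), 'joints': array([ 1.216,  0.399,  0.045,  1.538, -0.019,  1.207, -0.051]), 'dq': array([ 0.001, -0.002, -0.   , -0.004, -0.001,  0.002, -0.002]), 'joint_efforts': array([ 3.0000e-03, -4.7626e+01,  1.3700e+00, -2.5495e+01,  1.2000e-02,
        5.0000e-03,  0.0000e+00]), 'position': array([ 0.164, -0.628,  0.23 ]), 'ee_rot': array([[ 0.967,  0.253, -0.001],
       [ 0.253, -0.967,  0.002],
       [-0.   , -0.002, -1.   ]]), 'force': array([-0.116, -0.18 ,  0.132]), 'wrist_torque': array([ 0.004,  0.033, -0.011]), 'grasp_force': np.float64(0.0), 'gripper_width': np.float64(0.999)}
```

View pics/scene0.png

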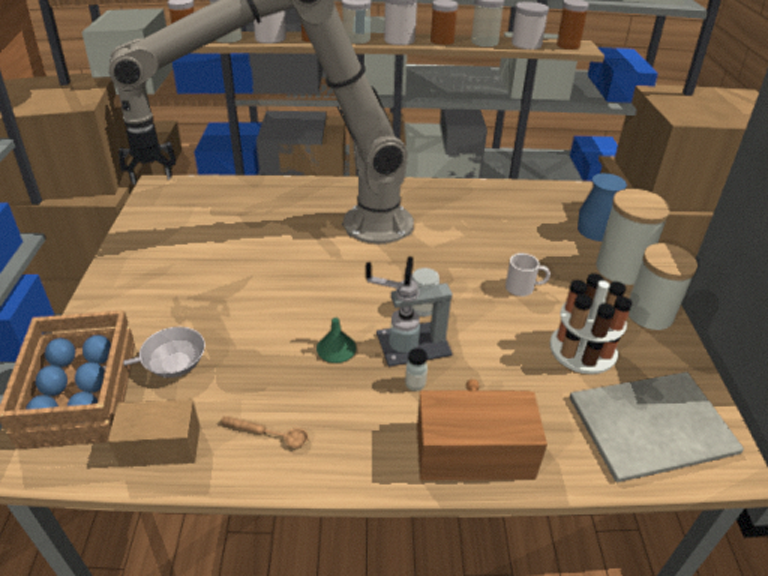

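View pics/top0.png

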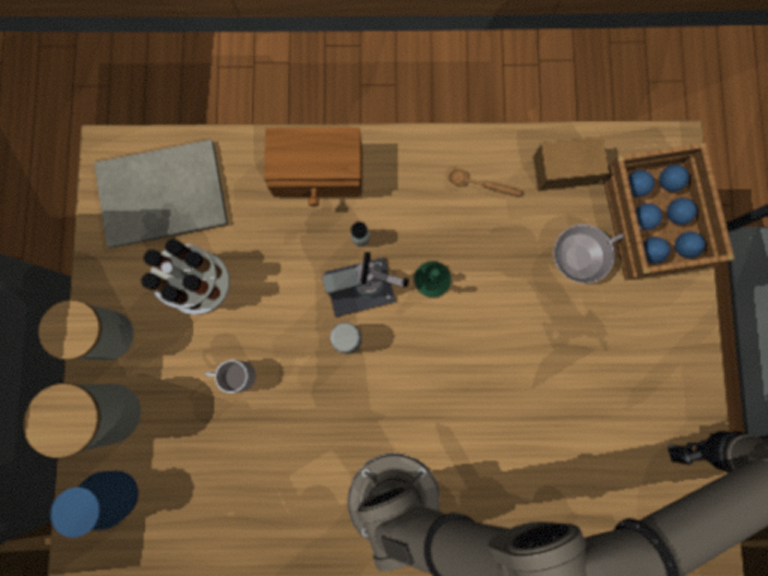

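The scene view shows the press at about (415,310)/1.5, with the column on the robot's left and the lever post at (370,270)/1.5. In the top view the bar knob is at about (366,268)/1.5 and the lever post at (403,281)/1.5, over the edge of the funnel. I'll zoom in on both.

```bash
python3 - <<'E'
from h import *
import pickle
t=pickle.load(open("top0.pkl","rb"));s=pickle.load(open("scene0.pkl","rb"))
a=cv2.resize(t["image"][150:230,205:315,::-1],(715,520),interpolation=cv2.INTER_CUBIC)
cv2.imwrite("pics/t1.png",a)
save(s,"s1.png",(205,155,325,275),5) # 600x600
E
```

```text
(no output)
```

View pics/t1.png

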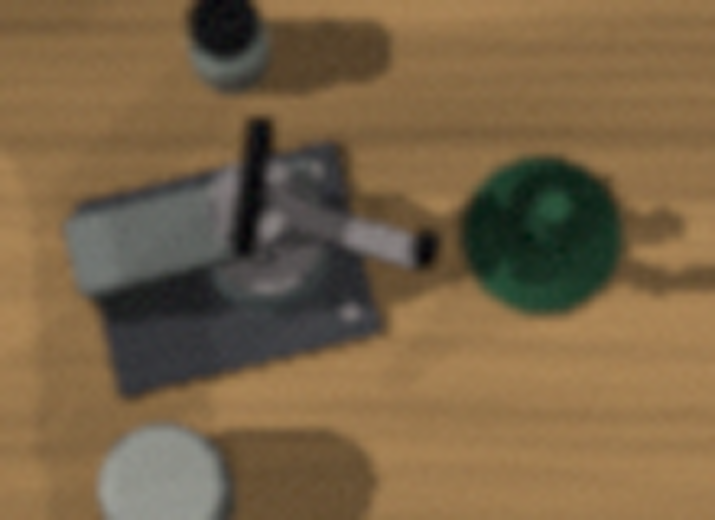

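View pics/s1.png

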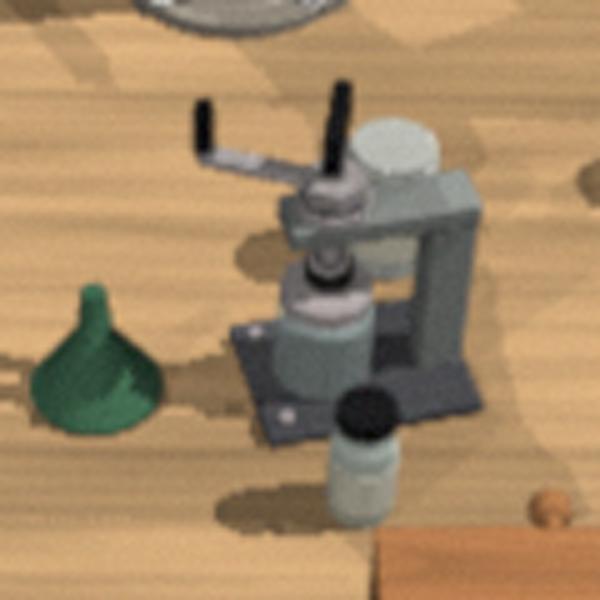

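Top crop: the bar knob runs from (258,118) to (243,255) and the lever post is at (425,248). The funnel stands to its right. Scene crop: the post's top is at (205,100), the knob bar's at (340,85), and the pad is at (330,272), just above the lid.

```bash
python3 - <<'E'
from h import *
import pickle
t=pickle.load(open("top0.pkl","rb"));s=pickle.load(open("scene0.pkl","rb"))
T=lambda u,v:(205+(u+.5)/6.5-.5,150+(v+.5)/6.5-.5)
S=lambda u,v:(205+(u+.5)/5-.5,155+(v+.5)/5-.5)
g=t["image"].max(2)
m=((g<45)*255).astype(np.uint8);n,l,st,ce=cv2.connectedComponentsWithStats(m[150:230,205:315])
for i in range(1,n):
    if st[i,4]>5: print(st[i],ce[i]*6.5)
print("bar far top",onz(t,T(258,118),.256),"near", onz(t,T(243,255),.256),onz(t,T(243,255),.222))
print("post top",onz(t,T(427,245),.238))
print("funnel",onz(t,T(543,235),0.0),onz(t,T(552,207),.1))
for n,p in dict(bl=(72,222),bl2=(90,295),br=(235,170),fr=(258,245)).items(): print("beam",n,onz(t,T(*p),.17))
for n,p in dict(a=(125,395),b=(385,328),c=(342,142)).items(): print("base",n,onz(t,T(*p),.012))
print("spice",onz(t,T(223,20),.1),"canister",onz(t,T(163,485),.11))
def tri(a,b):
    o1,d1=ray(t,a);o2,d2=ray(s,b);A=np.c_[d1,-d2];k=np.linalg.lstsq(A,o2-o1,rcond=None)[0];p,q=o1+k[0]*d1,o2+k[1]*d2
    return (p+q)/2,np.linalg.norm(p-q)
print("post tri",tri(T(427,243),S(205,100)))
E
```

```text
[30  0 10  9 70] [222.11428571  23.49285714]
[36 19  6 21 63] [249.06349206 188.19047619]
[ 71  26  23  16 183] [529.66120219 218.40710383]
[64 36  3  5 13] [422.5 247. ]
[51 39  5  8 18] [340.88888889 272.27777778]
[16 41 19  9 99] [162.10606061 296.8989899 ]
bar far top [0.58101127 0.05908603 0.256     ] near [0.50996909 0.06669752 0.256     ] [0.51555449 0.06827411 0.222     ]
post top [ 0.51761509 -0.02735272  0.238     ]
funnel [ 0.56340648 -0.10540458  0.        ] [ 0.56246446 -0.10317481  0.1       ]
beam bl [0.54281631 0.16379892 0.17      ]
beam bl2 [0.50258925 0.15360612 0.17      ]
beam br [0.57114072 0.0751021  0.17      ]
beam fr [0.52955894 0.06253595 0.17      ]
base a [0.46490598 0.14908189 0.012     ]
base b [ 0.50480385 -0.00799593  0.012     ]
base c [0.61975825 0.01750198 0.012     ]
spice [0.67368286 0.08566007 0.1       ] canister [0.40362876 0.11814438 0.11      ]
post tri (array([ 0.5186188 , -0.02692585,  0.23828696]), np.float64(0.0008566839721833317))
```

Everything agrees:

| Item | Estimate |
|---|---|
| Screw axis | about (0.547, 0.061) |
| Bar x | −6° |
| Lever post | (0.518, −0.027), 94 mm from the axis |
| Lever angle | about −108° |

Next I'll move above the post, with tool x pointing at the axis.

```bash
python3 -m pendant '[{"claw":70,"z":-0.06},{"claw":70,"z":-0.12},{"claw":70,"x":0.495,"y":-0.492,"z":-0.12,"az":-1.0},{"claw":70,"x":0.495,"y":-0.492,"z":-0.12,"az":-1.0},{"claw":70,"x":0.495,"y":-0.492,"z":-0.12,"az":-1.0},{"claw":70,"x":0.495,"y":-0.492,"z":-0.12,"az":-1.0},{"claw":70,"x":0.495,"y":-0.492,"z":-0.12,"az":-1.0},{"claw":70,"x":0.495,"y":-0.492,"z":-0.12,"az":-1.0},{"claw":70,"x":0.495,"y":-0.492,"z":-0.12,"az":-1.0},{"claw":70,"x":0.495,"y":-0.492,"z":-0.12,"az":-1.0}]'
python3 -c "
from h import *
s=monitor.read_state();print(np.round(s['joints'],3),np.round(s['position'],4),np.round(s['ee_rot'],3))"
```

```text
[ 1.216  0.399  0.045  1.538 -0.019  1.207 -0.051] [ 0.1643 -0.6283  0.2304] [[ 0.967  0.253 -0.001]
 [ 0.253 -0.967  0.002]
 [-0.    -0.002 -1.   ]]invalid input at $[0]: expected keys claw, x, y, z, ax, ay, az
```

```bash
cat > st.py <<'E'
from h import *
s=monitor.read_state();R=np.array(s['ee_rot']);p=np.array(s['position'])
print(round(s['time_s'],2),"q",np.round(s['joints'],2),"p",np.round(p,4),"psi",round(float(np.degrees(np.arctan2(R[1,0],R[0,0]))),1),"z",np.round(R[:,2],3),"F",np.round(s['force'],1),"M",np.round(s['wrist_torque'],3),"w",round(float(s['gripper_width']),3),"g",round(float(s['grasp_force']),1))
E
python3 -m pendant '[{"claw":70,"x":0,"y":0,"z":-0.06,"ax":0,"ay":0,"az":0},{"claw":70,"x":0,"y":0,"z":-0.12,"ax":0,"ay":0,"az":0},{"claw":70,"x":0.495,"y":-0.492,"z":-0.12,"ax":0,"ay":0,"az":-1.0},{"claw":70,"x":0.495,"y":-0.492,"z":-0.12,"ax":0,"ay":0,"az":-1.0},{"claw":70,"x":0.495,"y":-0.492,"z":-0.12,"ax":0,"ay":0,"az":-1.0},{"claw":70,"x":0.495,"y":-0.492,"z":-0.12,"ax":0,"ay":0,"az":-1.0},{"claw":70,"x":0.495,"y":-0.492,"z":-0.12,"ax":0,"ay":0,"az":-1.0},{"claw":70,"x":0.495,"y":-0.492,"z":-0.12,"ax":0,"ay":0,"az":-1.0},{"claw":70,"x":0.495,"y":-0.492,"z":-0.12,"ax":0,"ay":0,"az":-1.0},{"claw":70,"x":0.495,"y":-0.492,"z":-0.12,"ax":0,"ay":0,"az":-1.0}]'
python3 st.py
```

```text
time_s: 1.35
position: [0.4188, -0.1962, 0.3511]
ee_rot: [[0.31, 0.951, -0.0], [0.951, -0.31, -0.0], [-0.0, 0.0, -1.0]]
force: [1.7, -0.6, 0.3]
gripper_width: 0.7
grasp_force: 0.0
1.35 q [ 0.78 -0.01 -0.43  1.77 -0.    1.38  0.03] p [ 0.4188 -0.1962  0.3511] psi 71.9 z [-0. -0. -1.] F [ 1.7 -0.6  0.3] M [-0.072 -0.067  0.016] w 0.7 g 0.0
```

```bash
python3 -m pendant '[{"claw":70,"x":0.191,"y":0.042,"z":0,"ax":0,"ay":0,"az":0},{"claw":70,"x":0.191,"y":0.042,"z":0,"ax":0,"ay":0,"az":0},{"claw":70,"x":0.191,"y":0.042,"z":0,"ax":0,"ay":0,"az":0},{"claw":70,"x":0.191,"y":0.042,"z":0.03,"ax":0,"ay":0,"az":0},{"claw":70,"x":0.191,"y":0.042,"z":0.06,"ax":0,"ay":0,"az":0},{"claw":70,"x":0.191,"y":0.042,"z":0.06,"ax":0,"ay":0,"az":0}]'
python3 st.py
python3 - <<'E'
from h import *
c=camera("scene");p=[int(v) for v in proj(c,monitor.read_state()["position"])];print(p)
save(c,"s2.png",(p[0]-50,p[1]-50,p[0]+70,p[1]+50),5)
E
```

```text
time_s: 2.1
position: [0.5156, -0.0296, 0.2888]
ee_rot: [[0.309, 0.951, -0.006], [0.951, -0.309, 0.0], [-0.001, -0.006, -1.0]]
force: [0.5, -0.7, -0.5]
gripper_width: 0.695
grasp_force: 0.0
2.1 q [ 0.53  0.15 -0.63  1.75  0.09  1.27 -0.43] p [ 0.5156 -0.0296  0.2888] psi 72.0 z [-0.006  0.    -1.   ] F [ 0.5 -0.7 -0.5] M [-0.054 -0.021 -0.001] w 0.695 g 0.0
[244, 161]
```

View pics/s2.png

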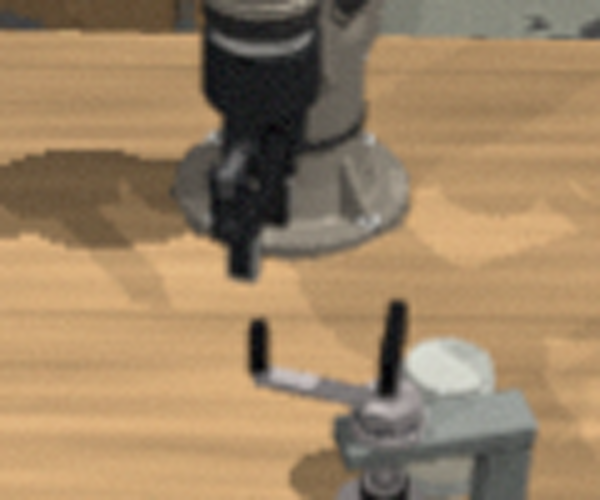

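The fingers are straight above the post: image (258,325) below the tool tip at (243,275). I'll go down and grip.

```bash
python3 -m pendant '[{"claw":70,"x":0,"y":0,"z":0.03,"ax":0,"ay":0,"az":0},{"claw":70,"x":0,"y":0,"z":0.06,"ax":0,"ay":0,"az":0},{"claw":70,"x":0,"y":0,"z":0.085,"ax":0,"ay":0,"az":0},{"claw":70,"x":0,"y":0,"z":0.085,"ax":0,"ay":0,"az":0},{"claw":0,"x":0,"y":0,"z":0.085,"ax":0,"ay":0,"az":0},{"claw":0,"x":0,"y":0,"z":0.085,"ax":0,"ay":0,"az":0},{"claw":0,"x":0,"y":0,"z":0.085,"ax":0,"ay":0,"az":0},{"claw":0,"x":0,"y":0,"z":0.085,"ax":0,"ay":0,"az":0}]'
python3 st.py
```

```text
time_s: 3.15
position: [0.5189, -0.0297, 0.2079]
ee_rot: [[0.31, 0.951, 0.004], [0.951, -0.31, -0.001], [0.0, 0.004, -1.0]]
force: [0.4, -1.2, 6.9]
gripper_width: 0.169
grasp_force: 58.8
3.15 q [ 0.52  0.22 -0.62  1.86  0.15  1.1  -0.48] p [ 0.5189 -0.0297  0.2079] psi 71.9 z [ 0.004 -0.001 -1.   ] F [ 0.4 -1.2  6.9] M [-0.107 -0.07   0.018] w 0.169 g 58.8
```

Gripped at 14–16 mm, as expected. Now I'll swing it 0.6 rad counter-clockwise.

```bash
python3 -m pendant '[{"claw":0,"x":0.0005,"y":0.0095,"z":0,"ax":0,"ay":0,"az":-0.1},{"claw":0,"x":0.002,"y":0.019,"z":0,"ax":0,"ay":0,"az":-0.2},{"claw":0,"x":0.004,"y":0.028,"z":0,"ax":0,"ay":0,"az":-0.3},{"claw":0,"x":0.0075,"y":0.037,"z":0,"ax":0,"ay":0,"az":-0.4},{"claw":0,"x":0.0115,"y":0.0455,"z":0,"ax":0,"ay":0,"az":-0.5},{"claw":0,"x":0.0165,"y":0.0535,"z":0,"ax":0,"ay":0,"az":-0.6},{"claw":0,"x":0.0165,"y":0.0535,"z":0,"ax":0,"ay":0,"az":-0.6},{"claw":0,"x":0.0165,"y":0.0535,"z":0,"ax":0,"ay":0,"az":-0.6}]'
python3 st.py
```

```text
time_s: 4.15
position: [0.5761, -0.0304, 0.2095]
ee_rot: [[-0.281, 0.96, 0.006], [0.96, 0.281, -0.001], [-0.003, 0.006, -1.0]]
force: [0.7, -1.8, 11.8]
gripper_width: 0.162
grasp_force: 59.5
4.15 q [ 0.54  0.35 -0.7   1.73  0.25  1.15  0.05] p [ 0.5761 -0.0304  0.2095] psi 106.3 z [ 0.006 -0.001 -1.   ] F [ 0.7 -1.8 11.8] M [-0.234 -0.055  0.102] w 0.162 g 59.5
```

Loosened by about 0.61 rad. The chord puts the axis at (0.548, 0.061), which agrees. Next: release, rise and move over the knob.

```bash
python3 -m pendant '[{"claw":70,"x":0,"y":0,"z":0,"ax":0,"ay":0,"az":0},{"claw":70,"x":0,"y":0,"z":0,"ax":0,"ay":0,"az":0},{"claw":70,"x":0,"y":0,"z":-0.05,"ax":0,"ay":0,"az":0},{"claw":70,"x":0,"y":0,"z":-0.1,"ax":0,"ay":0,"az":-0.18},{"claw":70,"x":0.03,"y":0,"z":-0.1,"ax":0,"ay":0,"az":-0.36},{"claw":70,"x":0.06,"y":0,"z":-0.1,"ax":0,"ay":0,"az":-0.54},{"claw":70,"x":0.096,"y":-0.0015,"z":-0.1,"ax":0,"ay":0,"az":-0.72},{"claw":70,"x":0.096,"y":-0.0015,"z":-0.1,"ax":0,"ay":0,"az":-0.9},{"claw":70,"x":0.096,"y":-0.0015,"z":-0.1,"ax":0,"ay":0,"az":-1.08},{"claw":70,"x":0.096,"y":-0.0015,"z":-0.1,"ax":0,"ay":0,"az":-1.18}]' >/dev/null
python3 st.py
python3 - <<'E'
from h import *
c=camera("scene")
save(c,"s3.png",(205,105,325,225),5)
E
```

```text
5.4 q [ 0.61  0.27 -0.97  1.66  0.23  1.34  1.07] p [0.5444 0.0613 0.3055] psi 174.2 z [-0.002 -0.    -1.   ] F [-0.2 -0.4 -0.2] M [-0.009 -0.     0.013] w 0.701 g 0.0
```

View pics/s3.png

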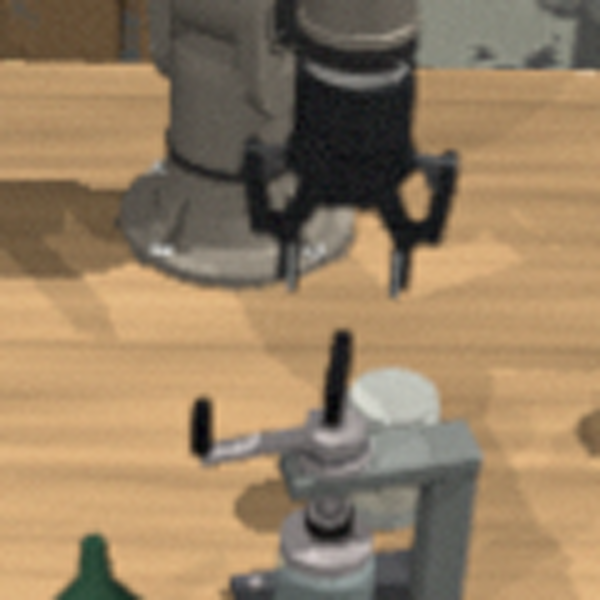

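The lever has swung, and the open fingers straddle the bar: tips at (290,290) and (400,295), bar top at (343,335). Going down to grip it.

```bash
python3 -m pendant '[{"claw":70,"x":-0.003,"y":0,"z":0.03,"ax":0,"ay":0,"az":0},{"claw":70,"x":-0.003,"y":0,"z":0.06,"ax":0,"ay":0,"az":0},{"claw":70,"x":-0.003,"y":0,"z":0.082,"ax":0,"ay":0,"az":0},{"claw":70,"x":-0.003,"y":0,"z":0.082,"ax":0,"ay":0,"az":0},{"claw":0,"x":-0.003,"y":0,"z":0.082,"ax":0,"ay":0,"az":0},{"claw":0,"x":-0.003,"y":0,"z":0.082,"ax":0,"ay":0,"az":0},{"claw":0,"x":-0.003,"y":0,"z":0.082,"ax":0,"ay":0,"az":0},{"claw":0,"x":-0.003,"y":0,"z":0.082,"ax":0,"ay":0,"az":0}]' >/dev/null
python3 st.py
```

```text
6.45 q [ 0.57  0.34 -0.94  1.76  0.3   1.19  1.01] p [0.5486 0.0611 0.2255] psi 173.9 z [ 0.002 -0.    -1.   ] F [-1.1 -0.4  6. ] M [-0.041  0.27  -0.177] w 0.155 g 82.1
```

```bash
python3 -m pendant '[{"claw":0,"x":0,"y":0,"z":0,"ax":0,"ay":0,"az":0.1},{"claw":0,"x":0,"y":0,"z":0,"ax":0,"ay":0,"az":0.2},{"claw":0,"x":0,"y":0,"z":0,"ax":0,"ay":0,"az":0.2}]' >/dev/null
python3 st.py
python3 -m pendant '[{"claw":0,"x":0,"y":0,"z":0,"ax":0,"ay":0,"az":0.1},{"claw":0,"x":0,"y":0,"z":0,"ax":0,"ay":0,"az":0.2},{"claw":0,"x":0,"y":0,"z":0,"ax":0,"ay":0,"az":0.2}]' >/dev/null
python3 st.py
python3 -m pendant '[{"claw":0,"x":0,"y":0,"z":0,"ax":0,"ay":0,"az":0.1},{"claw":0,"x":0,"y":0,"z":0,"ax":0,"ay":0,"az":0.2},{"claw":0,"x":0,"y":0,"z":0,"ax":0,"ay":0,"az":0.2}]' >/dev/null
python3 st.py
```

```text
6.83 q [ 0.54  0.33 -0.9   1.76  0.28  1.18  0.83] p [0.5486 0.0611 0.2256] psi 162.4 z [ 0.002 -0.001 -1.   ] F [-1.5 -0.1  5.4] M [-0.163  0.238 -0.16 ] w 0.155 g 82.2
7.2 q [ 0.52  0.32 -0.86  1.76  0.26  1.18  0.64] p [0.5486 0.0611 0.2255] psi 151.0 z [ 0.002 -0.001 -1.   ] F [-0.9 -0.4  5.3] M [-0.168  0.224 -0.11 ] w 0.153 g 82.2
7.58 q [ 0.49  0.31 -0.82  1.76  0.25  1.17  0.45] p [0.5486 0.061  0.2255] psi 139.5 z [ 0.002 -0.001 -1.   ] F [-0.7 -1.2  4.9] M [-0.139  0.207 -0.138] w 0.154 g 82.2
```

```bash
cat > m.py <<'E'
from h import *
s=monitor.read_state();R=np.array(s['ee_rot'])
print(round(s['time_s'],2),"psi",round(float(np.degrees(np.arctan2(R[1,0],R[0,0]))),1),"F",np.round(s['force'],1),"M",np.round(s['wrist_torque'],3),"tau7",round(float(s['joint_efforts'][6]),3),"q7",round(float(s['joints'][6]),3))
E
python3 -m pendant '[{"claw":0,"x":0,"y":0,"z":0,"ax":0,"ay":0,"az":0.1}]' >/dev/null;python3 m.py
python3 -m pendant '[{"claw":0,"x":0,"y":0,"z":0,"ax":0,"ay":0,"az":0.1}]' >/dev/null;python3 m.py
python3 -m pendant '[{"claw":0,"x":0,"y":0,"z":0,"ax":0,"ay":0,"az":0.1}]' >/dev/null;python3 m.py
python3 -m pendant '[{"claw":0,"x":0,"y":0,"z":0,"ax":0,"ay":0,"az":0}]' >/dev/null;python3 m.py
python3 - <<'E'
from h import *
c=camera("scene")
save(c,"s4.png",(245,195,295,245),12)
E
```

```text
7.7 psi 133.7 F [-1.6 -0.1  5.9] M [-0.141  0.249  0.161] tau7 0.592 q7 0.36
7.83 psi 128.0 F [-0.6 -0.7  5.8] M [-0.135  0.248  0.168] tau7 0.469 q7 0.266
7.95 psi 122.2 F [-1.3  0.1  6. ] M [-0.209  0.257  0.139] tau7 0.468 q7 0.172
8.07 psi 122.3 F [-0.4 -0.9  4.6] M [-0.189  0.292 -0.15 ] tau7 0.041 q7 0.174
```

View pics/s4.png

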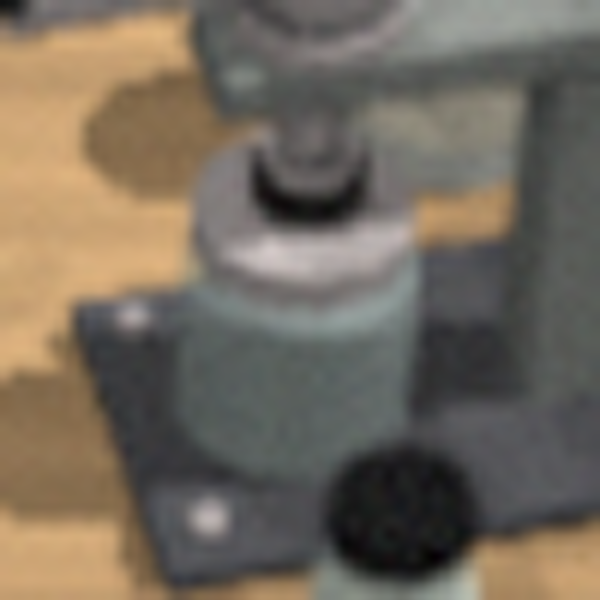

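In motion Mz is about 0.155, so the screw is turning freely. The picture shows the pad's lower front edge at (310,218) on the crop, over a lid whose front rim is at (310,300). I'll go on in small steps.

```bash
python3 - <<'E'
from h import *
import pickle
c=pickle.load(open("scene0.pkl","rb"))
for z in(.097,.101,.105): print(z,(proj(c,(.566,.061,z))-[244.5,194.5])*12)
print((proj(c,(.584,.061,.097))-[244.5,194.5])*12)
E
python3 -m pendant '[{"claw":0,"x":0,"y":0,"z":0,"ax":0,"ay":0,"az":0.1}]' >/dev/null;python3 m.py
python3 -m pendant '[{"claw":0,"x":0,"y":0,"z":0,"ax":0,"ay":0,"az":0.1}]' >/dev/null;python3 m.py
python3 -m pendant '[{"claw":0,"x":0,"y":0,"z":0,"ax":0,"ay":0,"az":0.1}]' >/dev/null;python3 m.py
```

```text
0.097 [302.53868623 240.41434483]
0.101 [303.16601103 230.503318  ]
0.105 [303.79534752 220.55751415]
[304.84197285 282.06631503]
8.25 psi 116.5 F [-2.1 -0.4  6. ] M [-0.142  0.243  0.134] tau7 0.598 q7 0.078
8.38 psi 110.8 F [-1.6  0.1  4.2] M [-0.157  0.298  0.124] tau7 0.472 q7 -0.017
8.5 psi 105.0 F [-1.9 -0.5  5.3] M [-0.179  0.328  0.207] tau7 0.472 q7 -0.111
```

```bash

python3 -m pendant '[{"claw":0,"x":0,"y":0,"z":0,"ax":0,"ay":0,"az":0.1}]' >/dev/null;python3 m.py
python3 -m pendant '[{"claw":0,"x":0,"y":0,"z":0,"ax":0,"ay":0,"az":0.1}]' >/dev/null;python3 m.py
python3 -m pendant '[{"claw":0,"x":0,"y":0,"z":0,"ax":0,"ay":0,"az":0.1}]' >/dev/null;python3 m.py
```

```text
8.62 psi 99.3 F [-0.9 -0.8  5.9] M [-0.212  0.367  0.127] tau7 0.473 q7 -0.206
8.75 psi 93.6 F [-1.5 -0.8  6. ] M [-0.199  0.354  0.145] tau7 0.474 q7 -0.3
8.88 psi 87.9 F [-0.9 -0.8  5.6] M [-0.2    0.36   0.144] tau7 0.475 q7 -0.395
```

The joint 7 torque is a very clean signal, 0.472–0.475 while turning freely.

```bash

python3 -m pendant '[{"claw":0,"x":0,"y":0,"z":0,"ax":0,"ay":0,"az":0.1}]' >/dev/null;python3 m.py
python3 -m pendant '[{"claw":0,"x":0,"y":0,"z":0,"ax":0,"ay":0,"az":0.1}]' >/dev/null;python3 m.py
python3 -m pendant '[{"claw":0,"x":0,"y":0,"z":0,"ax":0,"ay":0,"az":0.1}]' >/dev/null;python3 m.py
```

```text
9.0 psi 82.1 F [-0.9 -0.9  5.8] M [-0.203  0.315  0.142] tau7 0.476 q7 -0.49
9.12 psi 76.4 F [-1.1 -0.6  5.4] M [-0.156  0.374  0.163] tau7 0.477 q7 -0.586
9.25 psi 70.7 F [-0.7 -1.1  5.2] M [-0.198  0.338  0.171] tau7 0.477 q7 -0.681
```

```bash

python3 -m pendant '[{"claw":0,"x":0,"y":0,"z":0,"ax":0,"ay":0,"az":0.1}]' >/dev/null;python3 m.py
python3 -m pendant '[{"claw":0,"x":0,"y":0,"z":0,"ax":0,"ay":0,"az":0.1}]' >/dev/null;python3 m.py
```

```text
9.38 psi 64.9 F [-1.4 -1.7  5.5] M [-0.173  0.362  0.159] tau7 0.469 q7 -0.776
9.5 psi 59.2 F [-1.  -1.   5.5] M [-0.182  0.28   0.15 ] tau7 0.439 q7 -0.872
```

```bash

python3 -m pendant '[{"claw":0,"x":0,"y":0,"z":0,"ax":0,"ay":0,"az":0.1}]' >/dev/null;python3 m.py;python3 st.py
```

```text
9.62 psi 53.5 F [-0.6 -1.1  4.6] M [-0.175  0.336  0.235] tau7 0.409 q7 -0.967
9.62 q [ 0.29  0.26 -0.57  1.77  0.16  1.15 -0.97] p [0.5485 0.0611 0.2255] psi 53.5 z [ 0.002 -0.001 -1.   ] F [-0.6 -1.1  4.6] M [-0.175  0.336  0.235] w 0.153 g 82.4
```

The joint 7 torque has shifted by 0.03 per 0.1 rad since contact. That matches 8 N per step at 0.004 N·m/N, so the pad force is now about 17 N. I'll make a last small nudge, settle, and release.

```bash

python3 -m pendant '[{"claw":0,"x":0,"y":0,"z":0,"ax":0,"ay":0,"az":0.04},{"claw":0,"x":0,"y":0,"z":0,"ax":0,"ay":0,"az":0.04}]' >/dev/null;python3 m.py
python3 -m pendant '[{"claw":60,"x":0,"y":0,"z":0,"ax":0,"ay":0,"az":0},{"claw":60,"x":0,"y":0,"z":0,"ax":0,"ay":0,"az":0},{"claw":60,"x":0,"y":0,"z":-0.05,"ax":0,"ay":0,"az":0},{"claw":60,"x":0,"y":0,"z":-0.082,"ax":0,"ay":0,"az":0},{"claw":60,"x":0,"y":0,"z":-0.082,"ax":0,"ay":0,"az":0}]' >/dev/null; python3 st.py
python3 - <<'E'
from h import *
import pickle
for n in("top","scene"):
    c=camera(n);pickle.dump(c,open(n+"1.pkl","wb"))
t=pickle.load(open("top1.pkl","rb"));s=pickle.load(open("scene1.pkl","rb"))
a=cv2.resize(s["image"][155:245,220:310,::-1],(560,560),interpolation=cv2.INTER_CUBIC)
cv2.imwrite("pics/s5.png",a)
E
```

```text
9.88 psi 51.3 F [-1.  -1.   4.6] M [-0.134  0.355  0.008] tau7 -0.033 q7 -1.003
10.5 q [ 0.3   0.2  -0.57  1.65  0.11  1.31 -0.97] p [0.5494 0.0615 0.3088] psi 51.3 z [ 0.005  0.    -1.   ] F [-0.4  0.1 -0.5] M [ 0.035 -0.003 -0.035] w 0.599 g 0.0
```

View pics/s5.png

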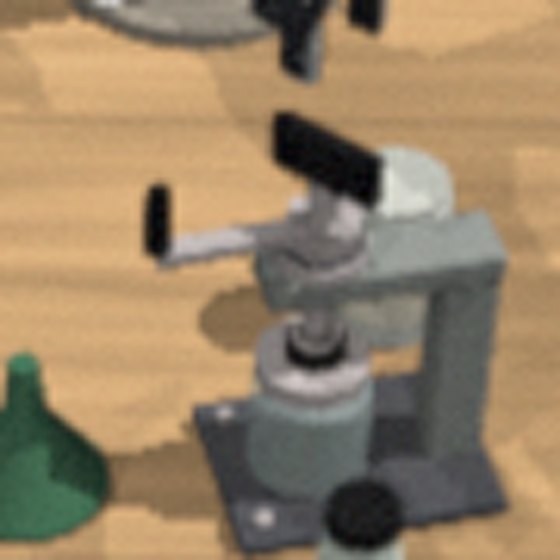

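The bar has turned about 120° and the pad now sits on the lid (pad bottom at (315,365)). The lever post stands at (157,190). I'll go back to the post.

```bash
python3 -m pendant '[{"claw":70,"x":-0.02,"y":0.03,"z":0,"ax":0,"ay":0,"az":-0.18},{"claw":70,"x":-0.04,"y":0.06,"z":0,"ax":0,"ay":0,"az":-0.36},{"claw":70,"x":-0.055,"y":0.078,"z":0,"ax":0,"ay":0,"az":-0.54},{"claw":70,"x":-0.055,"y":0.078,"z":0,"ax":0,"ay":0,"az":-0.72},{"claw":70,"x":-0.055,"y":0.078,"z":0,"ax":0,"ay":0,"az":-0.9},{"claw":70,"x":-0.055,"y":0.078,"z":0,"ax":0,"ay":0,"az":-0.96},{"claw":70,"x":-0.055,"y":0.078,"z":0,"ax":0,"ay":0,"az":-0.96}]' >/dev/null; python3 st.py
python3 - <<'E'
from h import *
import pickle
t=pickle.load(open("top1.pkl","rb"));s=pickle.load(open("scene1.pkl","rb"))
k=90/560
print("scene post top predicted",proj(s,(.5761,-.0304,.238)),"seen",220+157*k,155+187*k)
E
```

```text
11.47 q [ 0.5   0.26 -0.64  1.6   0.16  1.33  0.12] p [ 0.5736 -0.0309  0.3045] psi 106.3 z [-0.003  0.    -1.   ] F [-0.3 -0.9 -0.3] M [-0.034  0.01  -0.026] w 0.699 g 0.0
scene post top predicted [244.30664273 185.1507434 ] seen 245.23214285714286 185.05357142857144
```

```bash
python3 -m pendant '[{"claw":70,"x":0,"y":0.002,"z":0.04,"ax":0,"ay":0,"az":0},{"claw":70,"x":0,"y":0.002,"z":0.08,"ax":0,"ay":0,"az":0},{"claw":70,"x":0,"y":0.002,"z":0.098,"ax":0,"ay":0,"az":0},{"claw":70,"x":0,"y":0.002,"z":0.098,"ax":0,"ay":0,"az":0},{"claw":0,"x":0,"y":0.002,"z":0.098,"ax":0,"ay":0,"az":0},{"claw":0,"x":0,"y":0.002,"z":0.098,"ax":0,"ay":0,"az":0},{"claw":0,"x":0,"y":0.002,"z":0.098,"ax":0,"ay":0,"az":0},{"claw":0,"x":0,"y":0.002,"z":0.098,"ax":0,"ay":0,"az":0}]' >/dev/null; python3 st.py
```

```text
12.47 q [ 0.48  0.34 -0.63  1.73  0.22  1.15  0.07] p [ 0.577  -0.0302  0.2098] psi 106.3 z [ 0.002 -0.001 -1.   ] F [-0.9 -0.   6.8] M [-0.107  0.418  0.003] w 0.161 g 58.6
```

```bash
python3 -m pendant '[{"claw":0,"x":0.0005,"y":-0.0095,"z":0,"ax":0,"ay":0,"az":0.1},{"claw":0,"x":0.002,"y":-0.019,"z":0,"ax":0,"ay":0,"az":0.2},{"claw":0,"x":0.004,"y":-0.028,"z":0,"ax":0,"ay":0,"az":0.3},{"claw":0,"x":0.0075,"y":-0.037,"z":0,"ax":0,"ay":0,"az":0.4},{"claw":0,"x":0.0115,"y":-0.0455,"z":0,"ax":0,"ay":0,"az":0.5}]' >/dev/null; python3 st.py
python3 -m pendant '[{"claw":0,"x":0.0003,"y":-0.007,"z":0,"ax":0,"ay":0,"az":0.07},{"claw":0,"x":0.0003,"y":-0.007,"z":0,"ax":0,"ay":0,"az":0.07}]' >/dev/null; python3 st.py
```

```text
13.1 q [ 0.46  0.24 -0.56  1.84  0.14  1.1  -0.37] p [ 0.5305 -0.0328  0.2085] psi 77.5 z [ 0.003 -0.001 -1.   ] F [ 3.9 -0.8 -2.1] M [-0.246 -0.57   0.183] w 0.165 g 58.5
13.35 q [ 0.45  0.22 -0.55  1.85  0.13  1.1  -0.43] p [ 0.5231 -0.031   0.2083] psi 73.7 z [ 0.001 -0.002 -1.   ] F [ 2.4 -1.5 -2.3] M [-0.54  -0.284 -0.019] w 0.166 g 58.7
```

```bash
python3 -m pendant '[{"claw":0,"x":0.0001,"y":-0.005,"z":0,"ax":0,"ay":0,"az":0.05}]' >/dev/null; python3 st.py
python3 -m pendant '[{"claw":0,"x":0.0001,"y":-0.004,"z":0,"ax":0,"ay":0,"az":0.04}]' >/dev/null; python3 st.py
python3 -m pendant '[{"claw":0,"x":0.0001,"y":-0.004,"z":0,"ax":0,"ay":0,"az":0.04}]' >/dev/null; python3 st.py
```

```text
13.47 q [ 0.45  0.22 -0.55  1.86  0.13  1.09 -0.48] p [ 0.5193 -0.0299  0.2083] psi 70.8 z [ 0.003 -0.001 -1.   ] F [ 4.2 -3.6 -4.8] M [-0.692 -0.829  0.099] w 0.163 g 58.6
13.6 q [ 0.45  0.21 -0.54  1.87  0.12  1.09 -0.52] p [ 0.5156 -0.0286  0.2082] psi 68.5 z [ 0.003 -0.002 -1.   ] F [ 4.9 -4.2 -5.9] M [-0.722 -0.96   0.103] w 0.166 g 58.5
13.72 q [ 0.44  0.2  -0.54  1.88  0.12  1.09 -0.56] p [ 0.512  -0.0272  0.2081] psi 66.2 z [ 0.003 -0.002 -1.   ] F [ 5.  -3.8 -5.3] M [-0.879 -1.127  0.089] w 0.164 g 58.5
```

```bash
python3 -m pendant '[{"claw":0,"x":0.0001,"y":-0.004,"z":0,"ax":0,"ay":0,"az":0.04}]' >/dev/null; python3 st.py
python3 -m pendant '[{"claw":0,"x":0.0001,"y":-0.004,"z":0,"ax":0,"ay":0,"az":0.04}]' >/dev/null; python3 st.py
python3 -m pendant '[{"claw":0,"x":0.0001,"y":-0.004,"z":0,"ax":0,"ay":0,"az":0.04}]' >/dev/null; python3 st.py
```

```text
13.85 q [ 0.44  0.19 -0.53  1.89  0.12  1.08 -0.6 ] p [ 0.5118 -0.027   0.2083] psi 64.0 z [ 0.011 -0.004 -1.   ] F [ 17.7  -7.4 -16.1] M [-1.662 -3.565  0.516] w 0.161 g 58.8
13.97 q [ 0.43  0.19 -0.53  1.89  0.11  1.07 -0.64] p [ 0.5117 -0.0265  0.2085] psi 61.6 z [ 0.02  -0.005 -1.   ] F [ 27.7 -11.  -22.3] M [-2.198 -5.307  0.36 ] w 0.164 g 59.2
14.1 q [ 0.43  0.18 -0.52  1.9   0.11  1.06 -0.68] p [ 0.5117 -0.0261  0.2087] psi 59.3 z [ 0.028 -0.006 -1.   ] F [ 37.2 -14.  -30. ] M [-2.752 -7.135  0.379] w 0.164 g 59.8
```

It stops dead: the position holds at (0.5117, −0.026) while the force rises to 40 N. I'll ease the command back to near the stop, open and rise.

```bash
python3 -m pendant '[{"claw":0,"x":0,"y":0.009,"z":0,"ax":0,"ay":0,"az":-0.08}]' >/dev/null; python3 st.py
python3 -m pendant '[{"claw":70,"x":0,"y":0,"z":0,"ax":0,"ay":0,"az":0},{"claw":70,"x":0,"y":0,"z":0,"ax":0,"ay":0,"az":0},{"claw":70,"x":0,"y":0,"z":0,"ax":0,"ay":0,"az":0},{"claw":70,"x":0,"y":0,"z":-0.03,"ax":0,"ay":0,"az":0},{"claw":70,"x":0,"y":0,"z":-0.08,"ax":0,"ay":0,"az":0},{"claw":70,"x":-0.05,"y":0,"z":-0.13,"ax":0,"ay":0,"az":0},{"claw":70,"x":-0.10,"y":0,"z":-0.13,"ax":0,"ay":0,"az":0},{"claw":70,"x":-0.15,"y":0,"z":-0.13,"ax":0,"ay":0,"az":0},{"claw":70,"x":-0.15,"y":0,"z":-0.13,"ax":0,"ay":0,"az":0}]' >/dev/null; python3 st.py
python3 - <<'E'
from h import *
c=camera("scene");save(c,"s6.png",(205,155,325,245),6)
t=camera("top");g=t["image"].max(2);m=((g<45)*255).astype(np.uint8)[150:230,205:315]
n,l,st,ce=cv2.connectedComponentsWithStats(m)
for i in range(1,n):
    if 5<st[i,4]<80: print(st[i],ce[i]*6.5, onz(t,ce[i]+[205,150],.238))
E
```

```text
14.22 q [ 0.44  0.2  -0.53  1.88  0.11  1.08 -0.59] p [ 0.5125 -0.0267  0.2081] psi 63.9 z [ 0.01  0.   -1.  ] F [ 5.8 -0.6 -4.5] M [ 0.092 -1.089 -0.482] w 0.158 g 60.1
15.35 q [ 0.65  0.01 -0.39  1.78  0.01  1.35 -0.2 ] p [ 0.4395 -0.1633  0.3385] psi 63.5 z [-0.001 -0.002 -1.   ] F [ 0.7  0.9 -0.1] M [ 0.062  0.001 -0.029] w 0.698 g 0.0
[30  0  9  9 68] [221.76470588  23.03676471] [0.63427367 0.07730577 0.238     ]
[31 22 16 15 75] [252.02666667 184.94666667] [0.54817898 0.06147369 0.238     ]
[87 27  5  4  9] [576.33333333 186.33333333] [ 0.54646909 -0.10623711  0.238     ]
[64 36  3  5 12] [423.04166667 245.91666667] [ 0.51570259 -0.02671186  0.238     ]
[18 42 16  7 61] [171.3442623  294.31147541] [0.49120823 0.10294726 0.238     ]
[104  44   3  23  37] [683.2027027  355.39189189] [ 0.45815795 -0.15927164  0.238     ]
[102  69   3   3   7] [667.64285714 454.07142857] [ 0.40764026 -0.15012064  0.238     ]
```

View pics/s6.png

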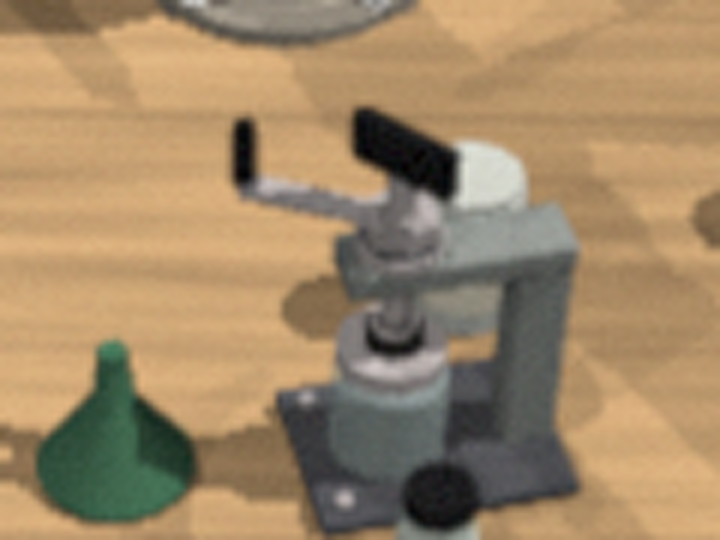

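The lever is back at its tight angle (post near (0.516, −0.027), where it started). The knob hasn't moved, the pad is on the lid, and the jar and funnel are in place.

```bash
python3 -c "
from h import *
print(r.finish_job())"
```

```text
the job is handed in; nothing more can be done
None
```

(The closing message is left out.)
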